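# Build a riser stack to the gauge mark and slide the drawing plate onto it

### The job

Stack riser boards flat and square on the green outline until the top of the stack meets the red pointer of the gauge, no higher and no lower, and clear every board that you do not need into the grey tray. Only then slide the orange plate with the fir tree off the light box, without lifting or tipping it, until it lies level, centred and square on the stack, clear of the box, and let go. Do not touch or upset the tree, and leave the other craft things where they are.

Things in the scene. Friction and masses are not known exactly. Their poses are not given: they have to be found in the camera images.
- station: Fixed station, one piece: white light box, green outline on the table for the stack, height gauge. Origin: on the table (z = 0), centre of the outline; z up; +x runs from the box across the outline to the gauge. Boards lie on the outline with their length along x. Nothing stands within 60 of its centre on either y side. Gauge post at x = +125, 120 tall, 22 wide.
- box_edge (a point): Middle of the light box's top edge next to the stack (station frame: x -72, y 0, z 79). From here the flat box top, 79 above the table and so 4 higher than the mark, runs 170 back in station -x, 130 wide. 12 of air lies between the box and the end of a centred board.
- mark (a point): Tip of the gauge's red pointer, at its flat upper face: the mark, 75 above the table (station frame: x +94, y 0, z 75).
- thick1: Loose brown wooden riser board, 120 x 50 x 30 thick, about 0.12 kg. Origin at its centre, x along the length, y across the width, z through the thickness. Starts flat on the table. May be absent.
- thick2: Loose brown wooden riser board, 120 x 50 x 30 thick, about 0.12 kg. Origin at its centre, x along the length, y across the width, z through the thickness. Starts flat on the table. May be absent.
- thick3: Loose brown wooden riser board, 120 x 50 x 30 thick, about 0.12 kg. Origin at its centre, x along the length, y across the width, z through the thickness. Starts flat on the table. May be absent.
- thin1: Loose blue plastic riser board, 120 x 50 x 15 thick, 0.07 kg. Origin at its centre, x along the length, y across the width, z through the thickness. Starts flat on the table. May be absent.
- thin2: Loose blue plastic riser board, 120 x 50 x 15 thick, 0.07 kg. Origin at its centre, x along the length, y across the width, z through the thickness. Starts flat on the table. May be absent.
- thin3: Loose blue plastic riser board, 120 x 50 x 15 thick, 0.07 kg. Origin at its centre, x along the length, y across the width, z through the thickness. Starts flat on the table. May be absent.
- thin4: Loose blue plastic riser board, 120 x 50 x 15 thick, 0.07 kg. Origin at its centre, x along the length, y across the width, z through the thickness. Starts flat on the table. May be absent.
- plate: Loose orange drawing plate, 110 (x) x 90 (y) x 6 thick, about 0.18 kg, on the light box. Origin: centre of its underside; z up; x roughly along station +x, towards the stack. A black grip block, 20 (x) x 18 (y), stands on it, centred at x = -43, y = 0, with its top 48 above the plate's underside.
- tree: Loose green plastic fir tree, a freshly drawn model, 52 across the foot, 62 tall, 0.05 kg, standing on the plate about 17 ahead (+x) of the plate's centre. Origin: centre of its foot.
- tray: Loose open grey tray, outside 150 (x) x 180 (y) x 35 high, walls and floor 5 thick, 0.6 kg. Origin: centre of its underside.
- wood_flake: Bystander: brown wooden snowflake, 60 across, 6 thick. Origin: centre of its underside.
- white_flake: Bystander: white snowflake ornament, 70 across, 5 thick. Origin: centre of its underside.
- pen_stand: Bystander: round white pen stand, 70 wide foot, 40 tall. Origin: centre of its underside.
- pen: Bystander: pink drawing pen lying down, about 160 long, 26 thick. Origin: centre of its underside.
There are look-alikes about, which are no part of the job. Of the things that look like the plate, the smaller one is meant.

How it is judged:
By the outcome, as a careful person would: the job done as asked, in the order asked, and still so for the second after the job is handed in, with the robot touching nothing.
Of thick1, thick2, thick3, thin1, thin2, thin3, thin4 only 5 to 7 are there at a start; the rules pass over those that are not, and their reading is None.
At some moment in a run one of thick1, thick2, thick3, thin1, thin2, thin3, thin4, tray may be knocked a few centimetres aside while the robot is not near it.
Once in a run the grip may slacken for a moment while it holds something.
It also fails if it takes over 210 s, if anything falls off the work surface, if the arm or the gripper's body presses on something with over 40 N, if the wrist force passes 120 N, or if a joint passes its speed limit or range.

### The arm

A 6-joint arm with a two-finger parallel gripper is mounted at the origin on the work surface. World frame = base frame: x ahead of the robot, y to its left, z up, the work surface at z = 0. Lengths are in m, angles in rad, forces in N, time in s.
With the tool pointing down it reaches from about 0.3 to 0.775 m from the base axis. Payload 14.6 kg.
Tool frame: the origin (TCP) lies at the very end of the fingers, on their centre line; the grasp point (between the pads) lies 19 mm behind it; z points along the fingers, y is the line along which they close (so a half turn about z gives the same grasp; the last joint's range is limited). The gripper opens to 85 mm and grips with 20 to 120 N. Pads are 22 mm wide; open, the fingers measure 114 mm over their backs; the gripper's body (76 mm by 85 mm) begins 54 mm behind the grasp point. The pads swing forward as they close: fully open they stand 13 mm farther back than shut.
Start: joints at [-1.285, 0.3, 1.521, -0, 1.321, -0.067], TCP at [0.19, -0.516, 0.231] pointing down, gripper open.
Joint ranges: [-3.03, 3.03], [-0.79, 2.21], [0.23, 2.52], [-1.04, 4.18], [0, 3.07], [-2.55, 2.55]. Speed limits (rad/s): [2.22, 2.22, 2.57, 3.14, 3.14, 3.14].

### API

Orientations are given as a unit quaternion [x, y, z, w].
In Python, from rig import arm, hand, inverse_kinematics, readout, eyes, job gives the robot as it stands. Calls block until the motion is done:
- arm.move_ptp(position, orientation): joint-space move of the TCP to a pose.
- arm.servo_line(position, frame=None, speed=0.15): straight line of the TCP; frame=None keeps the orientation; speed is the mean speed in m/s.
- arm.movej(angles): joint-space move.
- hand.grip(opening): finger opening in m; the grip force is fixed at half the most; returns when the fingers have stopped.
- arm.hold(seconds).
- inverse_kinematics(position, orientation): joint angles nearest the present ones, or None.
- readout.get_obs(): the state.
- eyes.read_camera(name): name is "scene" or "top"; returns the picture (384x512x3 uint8, red, green, blue); there is no depth.
- eyes.camera_model(name): a dict with "intrinsics" (3x3 intrinsics, pixels), "rvec" (rotation vector, rad) and "tvec" (3), from world to camera coordinates, as OpenCV has them. Camera axes: x right, y down, z forward; pixel columns grow to the right and rows downward; lengths in m; the calibration is good to about 2 mm. A picture is of the moment at which its call begins. camera_model takes no time and is no camera call.
A pose or a line that the arm cannot do raises arm.Unreachable and nothing moves.
- job.finish_job(): hands the job in; it is judged then, once.
The state is a dict: "time_s": time; "qpos": joint angles; "joint_velocities": joint speeds; "joint_torque": joint torques, N m; "tcp_pos": TCP position; "ee_rot": TCP orientation; "wrist_force": force on the tool from outside, world axes, zero at the start; "ft_torque": the same for the moment, N m; "grip_width": finger opening in m; "grip_force": force on a finger pad.
Only numpy, scipy, OpenCV 4.12 (cv2) and the standard library are available. Lean on these libraries where they do the work, as an engineer would, in place of code of your own. Each camera call takes 0.05 s, during which the arm holds its last target. There are 200 camera calls.

## Working session

There is one attempt and no reset: what is moved stays moved. The work goes in short steps, each a Python script; the robot and the scene stay as the last script left them, time stands still between calls to the robot, and variables do not carry over. Pictures are saved under pics/ and viewed, at most 14 in all, crops included, and the job is handed in when it is done.

```bash
ls; mkdir -p pics
python3 - <<'E'
from rig import arm,hand,readout,eyes
import cv2,numpy as np
for n in("scene","top"):
    im=eyes.read_camera(n); cv2.imwrite(f"pics/{n}0.png",cv2.resize(im[:,:,::-1],(800,600),interpolation=cv2.INTER_CUBIC))
    np.save(f"pics/{n}0.npy",im)
    m=eyes.camera_model(n); R=cv2.Rodrigues(np.array(m["rvec"]))[0]; print(n,np.round(m["intrinsics"],1).tolist(),(-R.T@np.array(m["tvec"]).ravel()).round(3),R.round(2).tolist())
print(readout.get_obs()["ee_rot"],readout.get_obs()["time_s"])
E
```

```text
pics
scene [[487.4, 0.0, 245.1], [0.0, 487.4, 191.4], [0.0, 0.0, 1.0]] [ 1.006 -0.786  1.306] [[0.84, 0.55, -0.01], [0.46, -0.71, -0.54], [-0.3, 0.45, -0.84]]
top [[408.2, 0.0, 259.1], [0.0, 408.2, 187.2], [0.0, 0.0, 1.0]] [ 0.374 -0.129  1.285] [[0.02, -1.0, -0.01], [-0.98, -0.02, -0.18], [0.18, 0.02, -0.98]]
[ 9.84481509e-01  1.75487555e-01 -6.74864462e-05 -5.21207653e-04] 0.1
```

View pics/scene0.png

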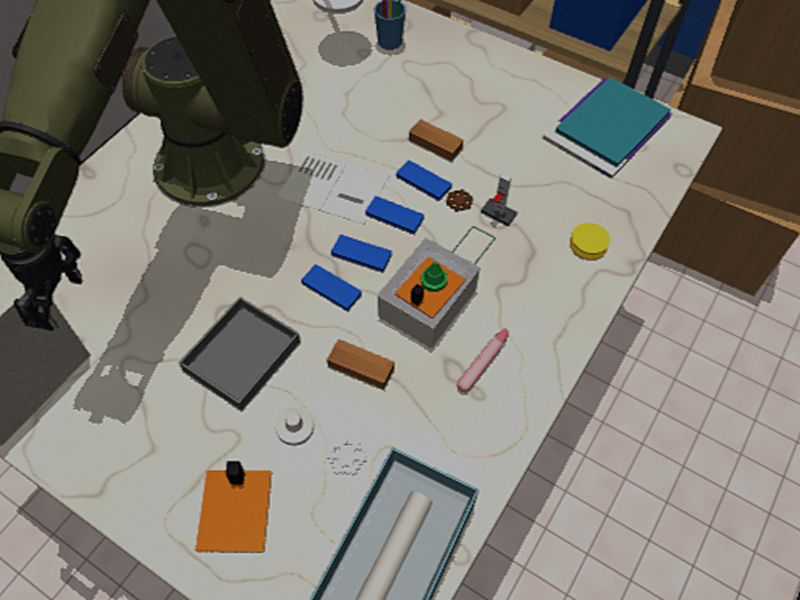

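View pics/top0.png

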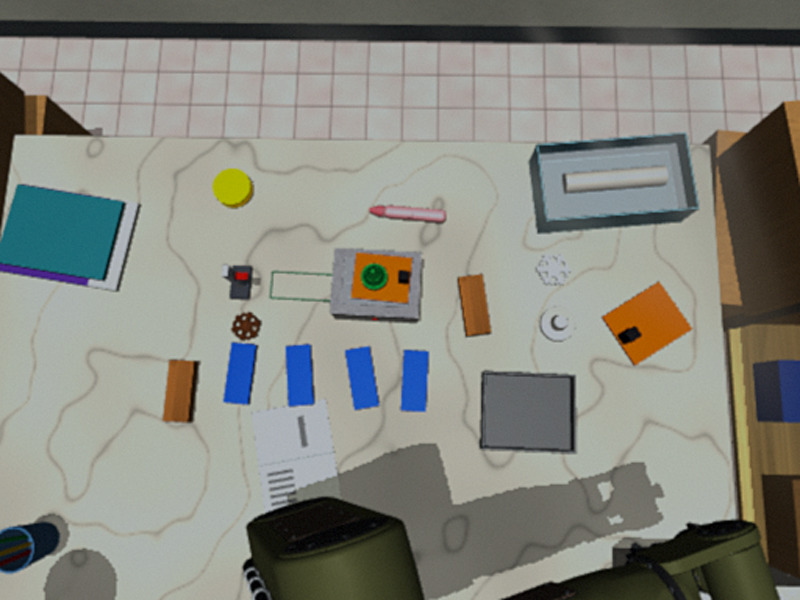

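The scene view (800-px) shows two brown boards at (435,139) and (361,362), and four blue ones at (424,179), (395,214), (361,252) and (331,286). The outline is at about (474,243), the tray at (241,352), and the light box with the tree at (430,285). There are two orange plates with a black block. One is on the box at (430,285) and is smaller with the tree, so it fits. The other is on the table at (234,511), larger and with no tree, so it's a look-alike.

The plan is 30+30+15 = 75 for the stack, with the three other blue boards going into the tray.

```bash
cat > h.py <<'E'
import cv2,numpy as np
from rig import arm,hand,inverse_kinematics,readout,eyes,job
def cam(n):
    m=eyes.camera_model(n); return np.array(m["intrinsics"]),cv2.Rodrigues(np.array(m["rvec"],float))[0],np.array(m["tvec"],float).ravel()
def ray(n,px,z):
    K,R,t=cam(n); px=np.atleast_2d(np.array(px,float)); c=-R.T@t
    d=(R.T@np.linalg.inv(K)@np.c_[px,np.ones(len(px))].T).T
    return (c+d*((z-c[2])/d[:,2])[:,None])[:,:2]
def proj(n,P):
    K,R,t=cam(n); return cv2.projectPoints(np.array(P,float).reshape(-1,1,3),cv2.Rodrigues(R)[0],t,K,None)[0].reshape(-1,2)
RNG={'blue':((105,120,60),(125,255,255)),'brown':((5,100,50),(12,255,255)),'orange':((8,180,120),(15,255,255)),'green':((45,60,30),(90,255,255))}
def blobs(im,col,amin=60):
    hsv=cv2.cvtColor(im,cv2.COLOR_RGB2HSV); m=cv2.inRange(hsv,*[np.array(v) for v in RNG[col]])
    k,l,s,c=cv2.connectedComponentsWithStats(m)
    return [(l==i,s[i],hsv) for i in range(1,k) if s[i][4]>=amin]
def fit(n,mask,z):
    """centroid, long-axis angle, extents (for a uniform rectangle) of mask cast onto z"""
    ys,xs=np.nonzero(mask); p=ray(n,np.c_[xs,ys],z); c=p.mean(0); w,v=np.linalg.eigh(np.cov((p-c).T))
    return c,np.arctan2(v[1,1],v[0,1])%np.pi,np.sqrt(12*w[::-1])
def top_face(mask,hsv):
    v=hsv[:,:,2]; t=np.percentile(v[mask],75); return mask&(v>0.85*t)
def boards(n,im):
    out=[]
    for col,z in(('blue',.015),('brown',.03)):
        for m,s,h in blobs(im,col):
            t=top_face(m,h); c,a,e=fit(n,t,z); out.append((col,c,a,e,s))
    return out
E
python3 - <<'E'
from h import *
for n in('top','scene'):
    im=np.load(f'pics/{n}0.npy'); print(n)
    for c,p,a,e,s in boards(n,im): print(c,s.tolist(),p.round(4),round(np.degrees(a),1),(e*1e3).round(1))
    for m,s,h in blobs(im,'orange'):print('or',s.tolist(),*[q if np.isscalar(q) else q.round(4) for q in fit(n,m,.085)])
    for m,s,h in blobs(im,'green',25):print('gr',s.tolist(),*[q if np.isscalar(q) else q.round(4) for q in fit(n,m,0)])
    h=cv2.cvtColor(im,cv2.COLOR_RGB2HSV)
    pts=[(530,410),(490,380),(345,300),(345,285)] if n=='top' else [(240,350),(200,360),(385,310),(390,270)]
    for q in pts: print(q,h[int(q[1]/1.5625),int(q[0]/1.5625)])
a=np.load('pics/top0.npy')[140:240,130:380]; b=np.load('pics/scene0.npy')[60:260,190:350]
cv2.imwrite('pics/crop1.png',cv2.resize(a[:,:,::-1],(750,300),interpolation=cv2.INTER_CUBIC))
cv2.imwrite('pics/crop2.png',cv2.resize(b[60:150,40:150,::-1],(733,600),interpolation=cv2.INTER_CUBIC))
E
```

```text
top
blue [143, 219, 21, 40, 617] [0.4411 0.2202] 175.9 [117.7  46.4]
blue [183, 220, 18, 40, 618] [0.4399 0.1013] 6.2 [117.9  46.7]
blue [221, 222, 21, 40, 611] [ 0.4372 -0.0234] 11.4 [118.5  46.7]
blue [257, 224, 17, 39, 602] [ 0.4341 -0.1281] 177.9 [117.8  47. ]
blue [498, 231, 14, 39, 478] [ 0.4322 -0.8631] 176.9 [117.3  36.1]
brown [149, 200, 17, 17, 167] [0.5343 0.2079] 77.1 [45.8 42.3]
or [294, 176, 19, 38, 522] [ 0.5772 -0.239 ] 0.14592392060038417 [0.1094 0.0427]
or [386, 181, 56, 52, 1178] [ 0.5559 -0.5726] 1.7706118747257786 [0.1222 0.1064]
or [105, 231, 18, 38, 543] [0.4034 0.3131] 3.1152628170129435 [0.1087 0.0425]
gr [231, 169, 17, 16, 217] [ 0.6463 -0.0411] 0.8006223412785156 [0.0477 0.0463]
gr [0, 343, 18, 5, 45] [0.1151 0.6397] 1.7547530212497457 [0.053  0.0084]
(530, 410) [105  10 104]
(490, 380) [120   7 104]
(345, 300) [109  14 144]
(345, 285) [ 98  14 143]
scene
blue [352, 0, 49, 32, 1105] [0.5201 0.92  ] 80.6 [174.6 169.2]
blue [431, 0, 29, 38, 596] [0.7636 1.041 ] 97.0 [242.9  62.2]
blue [254, 103, 35, 23, 370] [0.4443 0.2178] 175.8 [117.  48.]
blue [234, 126, 37, 22, 409] [0.4427 0.0989] 5.9 [117.6  48.1]
blue [212, 150, 38, 22, 450] [ 0.4395 -0.0257] 11.5 [117.4  48.3]
blue [193, 169, 38, 28, 492] [ 0.4365 -0.1305] 177.9 [117.5  48. ]
brown [286, 121, 16, 13, 117] [0.5461 0.197 ] 7.7 [43.4 37.5]
or [253, 165, 25, 29, 187] [ 0.5949 -0.0715] 1.592762447369736 [0.1108 0.0243]
or [267, 169, 30, 34, 342] [ 0.6544 -0.0682] 1.4962940384652015 [0.1143 0.042 ]
or [126, 301, 47, 52, 2060] [ 0.59  -0.611] 2.0782130501641887 [0.1278 0.1083]
gr [270, 167, 16, 19, 215] [0.5978 0.009 ] 2.0380686846772855 [0.0593 0.0451]
(240, 350) [ 0  5 96]
(200, 360) [ 0  3 94]
(385, 310) [21 23 76]
(390, 270) [ 23  23 177]
```

View pics/crop2.png

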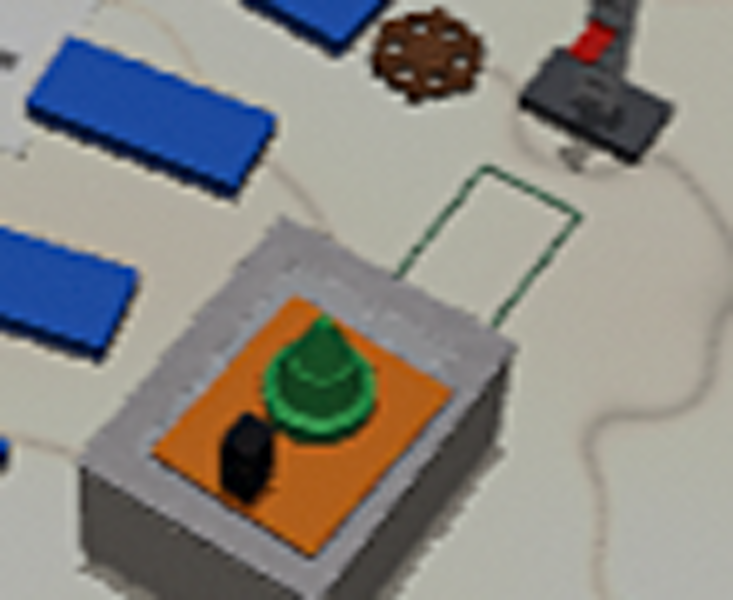

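View pics/crop1.png

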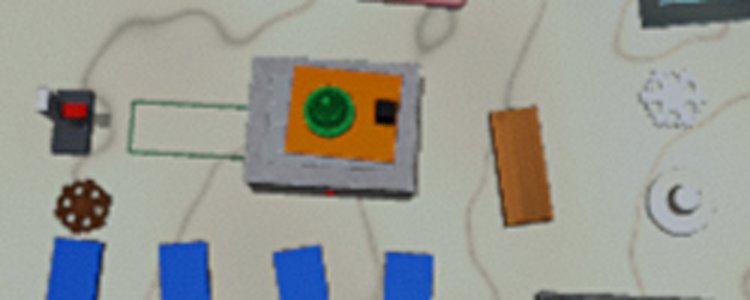

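The enlarged crop confirms the choice: the plate on the box carries the tree (323,380) and the black block (245,455), so it is the smaller one meant. The outline's free end is at about (487,168)–(580,215), and the gauge's red pointer is at (592,42).

Next I measure the brown boards, station, plate and tray.

```bash
sed -i "s/'brown':((5,100,50),(12,255,255))/'brown':((5,110,60),(17,255,255))/; s/'orange':((8,180,120),(15,255,255))/'orange':((8,150,90),(22,255,255))/" h.py
python3 - <<'E'
from h import *
def pr(*a): print(*[q.round(4).tolist() if hasattr(q,'round') else q for q in a])
for n in('top','scene'):
    im=np.load(f'pics/{n}0.npy'); print(n); hsv=cv2.cvtColor(im,cv2.COLOR_RGB2HSV)
    for m,s,h in blobs(im,'brown',150): pr(s.tolist(),*fit(n,top_face(m,h),.03))
    # station outline: pixels greener than neighbours in expected area
    i=im.astype(float); g=i[:,:,1]-(i[:,:,0]+i[:,:,2])/2; 
    roi=np.zeros(g.shape,bool)
    if n=='top': roi[168:198,168:212]=1
    else: roi[143:172,285:320]=1
    g0=g-np.median(g[roi]); ys,xs=np.nonzero(roi&(g0>6)); p=ray(n,np.c_[xs,ys],0); w=g0[ys,xs]
    print('outline n',len(xs)); np.save(f'pics/out_{n}.npy',np.c_[p,w])
    b=cv2.minAreaRect(p.astype(np.float32)); print(b)
    # tray
    m=((hsv[:,:,2]<125)&(hsv[:,:,1]<40)); r=np.zeros_like(m)
    if n=='top': r[232:295,300:375]=1
    else: r[185:265,110:197]=1
    k,l,s,c=cv2.connectedComponentsWithStats((m&r).astype(np.uint8)); j=1+np.argmax(s[1:,4]); pr('tray',s[j].tolist(),*fit(n,l==j,.03))
    # plate + block
    o=cv2.inRange(hsv,np.array(RNG['orange'][0]),np.array(RNG['orange'][1])).astype(bool); r=np.zeros_like(o)
    if n=='top': r[155:200,215:270]=1
    else: r[155:205,245:300]=1
    ys,xs=np.nonzero(o&r); p=ray(n,np.c_[xs,ys],.085).astype(np.float32); print('plate',len(xs),cv2.minAreaRect(p))
    bm=r&(im.max(2)<40); ys,xs=np.nonzero(bm); pr('block',len(xs),xs.mean(),ys.mean(),ray(n,[[xs.mean(),ys.mean()]],.127),ray(n,[[xs.mean(),ys.mean()]],.106))
    rm=(im[:,:,0]>130)&(im[:,:,1]<60)&(im[:,:,2]<60); ys,xs=np.nonzero(rm&(np.indices(rm.shape)[1]<(200 if n=='top' else 400))); pr('red',len(xs),xs.mean(),ys.mean(),ray(n,[[xs.mean(),ys.mean()]],.075))
E
```

```text
top
[15, 61, 15, 25, 322] [0.9842, 0.6793] 0.0805 [0.0889, 0.015]
[501, 65, 11, 53, 302] [0.9754, -0.9107] 0.0021 [0.1384, 0.0221]
[459, 84, 20, 16, 156] [0.9442, -0.7686] 2.3018 [0.0569, 0.0317]
[458, 107, 17, 89, 682] [0.696, -0.7491] 0.0462 [0.2324, 0.0297]
[225, 162, 39, 32, 748] [0.6363, -0.0596] 1.4083 [0.1208, 0.1085]
[293, 176, 21, 39, 607] [0.5891, -0.2446] 0.1353 [0.1141, 0.0471]
[386, 181, 57, 53, 1530] [0.5583, -0.5888] 2.1275 [0.1331, 0.1162]
[104, 231, 21, 39, 628] [0.4053, 0.3344] 3.0937 [0.1151, 0.0464]
outline n 155
((0.6231773495674133, 0.11209160089492798), (0.12404032051563263, 0.06059865653514862), 89.06204986572266)
tray [306, 237, 63, 53, 3050] [0.3782, -0.3478] 1.556 [0.1823, 0.1495]
plate 742 ((0.6262344717979431, -0.061343587934970856), (0.10788294672966003, 0.0885201171040535), 85.32694244384766)
block 38 257.9211 177.0526 [[0.6189, -0.1044]] [[0.6233, -0.104]]
red 27 154.1111 176.4444 [[0.6258, 0.2125]]
scene
[306, 0, 31, 11, 150] [0.3202, 0.8377] 0.2064 [0.1012, 0.0508]
[420, 0, 92, 189, 10160] [1.0115, 0.7001] 1.8173 [0.9151, 0.2251]
[348, 31, 52, 22, 219] [0.5806, 0.7286] 0.0181 [0.1878, 0.0246]
[262, 77, 34, 21, 335] [0.4079, 0.3322] 3.1026 [0.1156, 0.0472]
[253, 164, 45, 39, 599] [0.6143, -0.0358] 1.2019 [0.1209, 0.1111]
[210, 218, 42, 27, 596] [0.5895, -0.2472] 0.1289 [0.116, 0.048]
[125, 301, 49, 52, 2117] [0.5711, -0.6036] 2.1364 [0.133, 0.1137]
outline n 68
((0.6254022717475891, 0.13027702271938324), (0.08259078860282898, 0.06075397506356239), 87.70248413085938)
tray [115, 190, 78, 74, 3098] [0.3866, -0.3584] 1.6305 [0.1896, 0.1644]
plate 575 ((0.6284908056259155, -0.06420089304447174), (0.10962365567684174, 0.08960097283124924), 85.44109344482422)
block 86 267.5465 187.7558 [[0.6323, -0.1148]] [[0.6256, -0.1029]]
red 18 318.3333 126.0556 [[0.6288, 0.2098]]
```

```bash
cat >> h.py <<'E'
def find(col,near,z,tol=.07):
    r=[]
    for n in('top','scene'):
        im=eyes.read_camera(n)
        for m,s,h in blobs(im,col,100):
            c,a,e=fit(n,top_face(m,h),z)
            if np.hypot(*(c-near))<tol and .108<e[0]<.124 and .04<e[1]<.054: r.append((n,c,a,e))
    for q in r: print(q[0],q[1].round(4),round(np.degrees(q[2]),1),(q[3]*1e3).round(1))
    if not r: return None
    a=np.angle(np.mean([np.exp(2j*q[2]) for q in r]))/2
    return np.mean([q[1] for q in r],0),a
def quat(psi): return np.array([np.cos(psi/2),np.sin(psi/2),0,0])
def best(xy,z,psi):
    """of the two equal grasps, the one with the smaller last joint"""
    c=[]
    for k in(-2,-1,0,1,2):
        q=inverse_kinematics([*xy,z],quat(psi+k*np.pi))
        if q is not None: c.append((abs(q[5]),psi+k*np.pi))
    return quat(min(c)[1])
UP=.25
def st(): o=readout.get_obs(); return round(o['time_s'],1),np.round(o['tcp_pos'],4),round(o['grip_width'],4),round(o['grip_force'],1),np.round(o['wrist_force'],1)
def up(z=UP,v=.3): p=readout.get_obs()['tcp_pos']; arm.servo_line([p[0],p[1],z],speed=v)
def over(xy,psi,z=UP):
    arm.move_ptp([*xy,z],best(xy,z,psi))
def pick(xy,psi,z=.004,zup=UP):
    over(xy,psi); hand.grip(.085)
    arm.servo_line([*xy,.06],speed=.3); arm.servo_line([*xy,z],speed=.08)
    hand.grip(.03); print('grip',*st()); arm.servo_line([*xy,zup],speed=.25); print('up',*st())
def place(xy,psi,z,op=.085,zup=UP):
    over(xy,psi); print('over',*st()); arm.servo_line([*xy,z+.05],speed=.3); arm.servo_line([*xy,z+.001],speed=.06)
    print('down',*st()); hand.grip(op); arm.servo_line([*xy,z+.07],speed=.15); arm.servo_line([*xy,zup],speed=.3)
E
python3 - <<'E'
from h import *
for n in('top','scene'):
    d=np.load(f'pics/out_{n}.npy'); 
    lo,hi=d[:,0].min(),d[:,0].max(); L=[]
    for side in(lo,hi):
        s=d[(abs(d[:,0]-side)<.012)&(d[:,1]<d[:,1].max()-.012)&(d[:,1]>.055)]
        b=np.polyfit(s[:,1],s[:,0],1,w=np.sqrt(s[:,2])); L.append(b); print(n,len(s),'slope',b[0],'x at y=.112',np.polyval(b,.112))
    e=d[(d[:,1]>d[:,1].max()-.006)]; print('end y',np.average(e[:,1],weights=e[:,2]), 'min y',d[:,1].min())
p=np.mean([[.4053,.3344],[.4079,.3322]],0); 
f=find('brown',p,.03); print(f)
pick(*f,z=.004)
E
```

```text
top 56 slope 0.03631313660847673 x at y=.112 0.5957467852184473
top 51 slope 0.02957854783748809 x at y=.112 0.650623083235831
end y 0.17076596596201893 min y 0.049684179524699223
scene 22 slope 0.03657333877369245 x at y=.112 0.5968812907370187
scene 22 slope 0.04065275233432601 x at y=.112 0.6522162161041339
end y 0.16904112966194856 min y 0.08788815378715287
top [0.4048 0.3344] 177.6 [116.4  46.3]
scene [0.4081 0.3323] 177.8 [116.  47.]
(array([0.40648545, 0.33333747]), np.float64(-0.04046766286712401))
grip 5.5 [0.4068 0.3336 0.0046] 0.0492 62.7 [-1.  -1.   6.5]
up 6.7 [0.4061 0.3331 0.2486] 0.049 62.0 [ 0.2  0.8 -2.5]
```

```bash
cat >> h.py <<'E'
S=np.array([.6239,.110]); PSI=np.radians(88.0)
ux=np.array([np.cos(PSI),np.sin(PSI)]); uy=np.array([-ux[1],ux[0]])
E
python3 - <<'E'
from h import *
place(S,PSI,.004)
f=find('brown',S,.03); 
if f: print('err station',(np.array([ux,uy])@(f[0]-S)*1e3).round(1),np.degrees(f[1]))
g=find('brown',[.589,-.246],.03); print(g)
if g: pick(*g,z=.004,zup=.29)
E
```

```text
over 7.9 [0.6235 0.1109 0.2496] 0.0492 62.1 [-1.   0.8 -0.9]
down 9.6 [0.6239 0.11   0.0049] 0.0487 61.9 [ 0.5  0.6 -1.3]
top [ 0.5882 -0.2448] 8.3 [115.5  46.9]
scene [ 0.5895 -0.2472] 7.2 [116.1  48. ]
(array([ 0.58886362, -0.24602486]), np.float64(0.1353856228610819))
grip 15.2 [ 0.5892 -0.2462  0.0047] 0.0488 63.5 [-0.8  0.2  5.3]
up 16.5 [ 0.5885 -0.2459  0.2884] 0.049 62.7 [ 1.2  0.  -1.8]
```

```bash
cat >> h.py <<'E'
def chk(col,z,ref=None):
    f=find(col,S,z)
    if f: print('err station mm',(np.array([ux,uy])@(f[0]-S)*1e3).round(1),'deg',round(np.degrees(f[1]-PSI)%180,1))
    return f
E
python3 - <<'E'
from h import *
chk('brown',.03); a=eyes.read_camera('top');b=eyes.read_camera('scene'); np.save('pics/t1.npy',a);np.save('pics/s1.npy',b)
w=np.hstack([cv2.resize(a[130:280,130:280,::-1],(400,400)),cv2.resize(b[80:230,220:370,::-1],(400,400))]); cv2.imwrite('pics/p1.png',w); print(st())
for n,im in(('top',a),('scene',b)):
  for m,s,h in blobs(im,'brown',100):
    c,q,e=fit(n,top_face(m,h),.03); print(n,s.tolist(),c.round(3),np.degrees(q),e) if np.hypot(*(c-S))<.15 else 0
E
```

```text
top [0.6224 0.1102] 88.2 [114.5  46.6]
err station mm [0.1 1.5] deg 0.2
(16.7, array([ 0.5887, -0.246 ,  0.289 ]), 0.0488, 62.7, array([-0.2,  0.3, -1.7]))
top [172, 174, 38, 17, 587] [0.622 0.11 ] 87.98416871263156 [0.1145858  0.04623394]
top [149, 200, 17, 17, 164] [0.534 0.208] 84.82366277807685 [0.04595862 0.04361618]
scene [287, 121, 15, 13, 104] [0.548 0.196] 4.9042305704502 [0.04440764 0.03863663]
scene [288, 140, 28, 27, 383] [0.624 0.116] 89.79347061998385 [0.10115219 0.04832116]
scene [253, 164, 45, 39, 601] [ 0.614 -0.036] 68.86340944108663 [0.12092211 0.11114581]
```

View pics/p1.png

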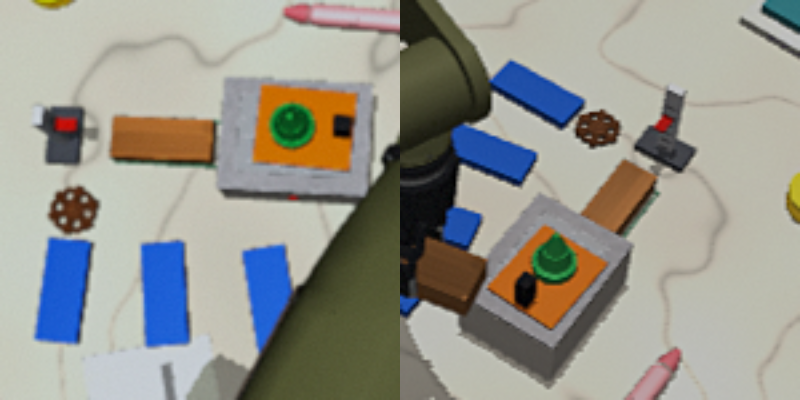

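The left half (top view) shows brown board 1 lying inside the outline at (163,138). The right half (scene view) shows the second board in the gripper at (450,275), with the plate and tree undisturbed.

Run:
```python
from h import *
place(S,PSI,.034)
g=find('blue',[.4425,.2190],.015) ; print(g)
if g is not None:
    pick(*g,z=.002)
    chk('brown',.06)
```

```text
over 18.1 [0.6241 0.109  0.2501] 0.049 62.6 [-0.4 -0.  -1.6]
down 19.8 [0.6239 0.11   0.0349] 0.0487 62.7 [ 0.2  0.5 -0.8]
scene [0.4444 0.2178] 175.7 [117.3  47.9]
(array([0.44444166, 0.21779673]), np.float64(-0.07465679695585571))
grip 25.0 [0.4448 0.2179 0.0027] 0.0482 62.4 [-2.3 -1.3  7.9]
up 26.2 [0.444  0.2176 0.2487] 0.0481 61.8 [ 0.2 -0.3 -0.7]
top [0.6209 0.1118] 87.9 [115.1  48.3]
scene [0.6232 0.1078] 88.6 [117.6  47.6]
err station mm [-0.3  1.9] deg 0.2
```

```bash
python3 - <<'E'
s=open('h.py').read()
s=s.replace("            if np.hypot(*(c-near))<tol","            c=c+(1 if n=='top' else -1)*np.array([.0012,-.0012])\n            if np.hypot(*(c-near))<tol")
s+='''
from scipy.spatial.transform import Rotation as Ro
def tool_off(xy): o=readout.get_obs(); return Ro.from_quat(o['ee_rot']).as_matrix()[:2,:2].T@(np.array(xy)-o['tcp_pos'][:2])
def comp(xy,psi,off):
    """TCP target so that a held thing, off from the TCP in the tool frame, lands on xy"""
    return np.array(xy)-Ro.from_quat(best(xy,UP,psi)).as_matrix()[:2,:2]@off
'''
open('h.py','w').write(s)
E
python3 - <<'E'
from h import *
off=tool_off([.4430,.2190]); off[1]=0; print(off)
T=comp(S,PSI,off); print(T); place(T,PSI,.062)
g=find('blue',[.4413,.1000],.015); print(g)
if g is not None:
    pick(*g,z=.002); chk('blue',.075)
    a=eyes.read_camera('top'); b=eyes.read_camera('scene')
    cv2.imwrite('pics/p2.png',np.hstack([cv2.resize(a[130:230,130:270,::-1],(420,300)),cv2.resize(b[90:190,250:350,::-1],(300,300),interpolation=2)]))
E
```

```text
[0.00115305 0.        ]
[0.62385976 0.10884765]
over 27.4 [0.6235 0.1092 0.2497] 0.0482 61.8 [-0.4 -1.  -0.8]
down 29.0 [0.6239 0.1088 0.0628] 0.0484 61.9 [-0.5 -0.4 -0.7]
None
```

Run:
```python
from h import *
arm.move_ptp([.36,-.42,.25],best([.36,-.42],.25,PSI))
chk('blue',.075)
for p in([.4413,.1000],[.4384,-.0245],[.4353,-.1293]): print(find('blue',p,.015,.06))
a=eyes.read_camera('top'); b=eyes.read_camera('scene')
cv2.imwrite('pics/p2.png',np.hstack([cv2.resize(a[130:290,130:380,::-1],(500,320)),cv2.resize(b[90:190,250:350,::-1],(300,320),interpolation=2)]))
```

```text
top [0.6224 0.1091] 87.7 [118.   48.6]
scene [0.6225 0.1082] 88.3 [117.6  48.7]
err station mm [-1.4  1.4] deg 0.0
top [0.4411 0.1001] 6.2 [117.9  46.7]
scene [0.4414 0.1001] 5.9 [117.3  48.1]
(array([0.44124365, 0.10009275]), np.float64(0.10635914431612181))
top [ 0.4384 -0.0246] 11.4 [118.5  46.7]
scene [ 0.4383 -0.0245] 11.5 [117.4  48.3]
(array([ 0.43835211, -0.02454072]), np.float64(0.19986272136948124))
top [ 0.4353 -0.1295] 177.9 [117.7  47.4]
scene [ 0.4354 -0.1292] 177.8 [117.9  47.9]
(array([ 0.43535037, -0.12937392]), np.float64(-0.0376062049872884))
```

View pics/p2.png

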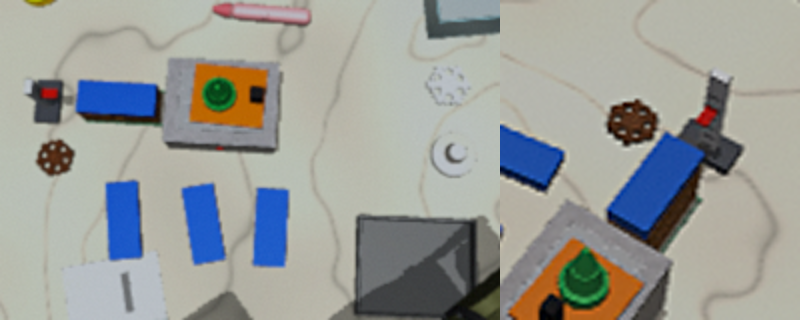

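The picture shows the blue board squarely on top of the stack at (118,98), clear of the gauge, with the tray at (415,263) and three blue boards left. Next I clear those three into the tray.

```bash
cat >> h.py <<'E'
def tray():
    n='top'; im=eyes.read_camera(n); hsv=cv2.cvtColor(im,cv2.COLOR_RGB2HSV)
    m=((hsv[:,:,2]<125)&(hsv[:,:,1]<40)).astype(np.uint8); m[:,:285]=0; m[:215]=0; m[:,390:]=0; m[300:]=0
    k,l,s,c=cv2.connectedComponentsWithStats(m); j=1+np.argmax(s[1:,4]); c,a,e=fit(n,l==j,.03); print('tray',c.round(4),np.degrees(a),e.round(4))
    return c+[.0012,-.0012] if .175<e[0]<.19 and .143<e[1]<.156 else None
T0=np.array([.3794,-.349]); TA=-.015
E
python3 - <<'E'
from h import *
vy=np.array([-np.sin(TA),np.cos(TA)])
g=find('blue',[.4384,-.0245],.015); pick(*g,z=.002); tray()
place(T0+.035*vy,TA,.007,op=.058)
g=find('blue',[.4413,.1],.015); print(g)
if g is not None: pick(*g,z=.002); tray()
a=eyes.read_camera('top'); b=eyes.read_camera('scene')
cv2.imwrite('pics/p3.png',np.hstack([cv2.resize(a[130:330,130:380,::-1],(400,320)),cv2.resize(b[90:290,100:350,::-1],(400,320),interpolation=2)]))
E
```

```text
top [ 0.4386 -0.0246] 11.5 [118.2  46.9]
scene [ 0.4384 -0.0245] 11.4 [117.3  48.4]
grip 37.6 [ 0.4387 -0.0246  0.0026] 0.0483 61.3 [-3.3  0.   9.6]
up 38.7 [ 0.438  -0.0245  0.2488] 0.048 61.8 [-0.1  0.4 -1. ]
tray [ 0.3784 -0.3476] 89.38353832441098 [0.1814 0.1488]
over 39.9 [ 0.3803 -0.3132  0.2498] 0.0484 61.9 [-0.4  0.5  0.3]
down 41.7 [ 0.38   -0.3141  0.0079] 0.0485 61.9 [ 1.2 -0.7  0. ]
top [0.4411 0.1001] 6.2 [117.9  46.7]
scene [0.4415 0.1001] 5.9 [117.6  48.1]
(array([0.44131979, 0.10009463]), np.float64(0.10599306993469293))
grip 47.9 [0.4416 0.1002 0.0026] 0.0481 61.6 [-2.8 -0.2 10.4]
up 49.0 [0.4409 0.1    0.2488] 0.0481 61.8 [-0.4  0.5 -0.6]
tray [ 0.3806 -0.3567] 84.1785413463906 [0.1962 0.1545]
```

View pics/p3.png

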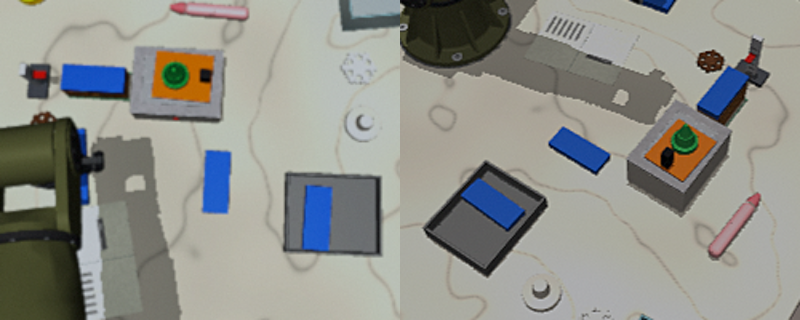

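Board one is in the tray at (317,217) and the stack is intact; one blue board is left on the table at (216,182), and the last is in the gripper.

Run:
```python
from h import *
vy=np.array([-np.sin(TA),np.cos(TA)])
place(T0-.035*vy,TA,.007,op=.058)
g=find('blue',[.4354,-.1293],.015); print(g)
if g is not None:
    pick(*g,z=.002)
    a=eyes.read_camera('top'); b=eyes.read_camera('scene')
    cv2.imwrite('pics/p4.png',np.hstack([cv2.resize(a[130:330,130:380,::-1],(400,320)),cv2.resize(b[90:290,100:350,::-1],(400,320),interpolation=2)]))
```

```text
over 51.1 [ 0.3792 -0.3836  0.2499] 0.0484 61.9 [-0.2 -0.1 -0.8]
down 52.9 [ 0.379  -0.3851  0.0093] 0.0481 73.1 [-8.2 -0.3 20.1]
top [ 0.4353 -0.1293] 177.9 [117.8  47. ]
scene [ 0.4353 -0.1292] 177.9 [117.6  47.9]
(array([ 0.43526845, -0.12925203]), np.float64(-0.0359349244664421))
grip 58.1 [ 0.4356 -0.1294  0.0027] 0.0483 61.7 [-2.8  1.1  9.4]
up 59.2 [ 0.4348 -0.1291  0.2487] 0.0482 61.8 [-0.  -0.5 -0.8]
```

View pics/p4.png

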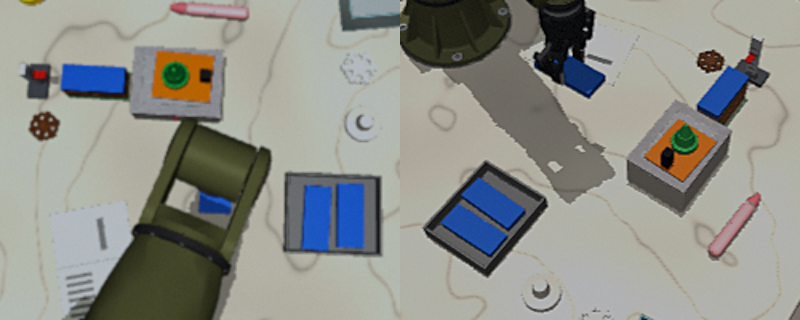

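Both boards lie flat in the tray at (317,217) and (350,217), and the third is held. I place it across the two.

Run:
```python
from h import *
place(T0,TA,.0225,op=.06)
arm.move_ptp([.45,.30,.25],best([.45,.30],.25,PSI)); print(*st())
a=eyes.read_camera('top'); b=eyes.read_camera('scene'); np.save('pics/t5.npy',a);np.save('pics/s5.npy',b)
chk('blue',.075)
cv2.imwrite('pics/p5.png',np.hstack([cv2.resize(a[130:330,130:380,::-1],(400,320)),cv2.resize(b[90:290,100:350,::-1],(400,320),interpolation=2)]))
for n,im in(('top',a),('scene',b)):
    hsv=cv2.cvtColor(im,cv2.COLOR_RGB2HSV); o=cv2.inRange(hsv,*[np.array(v) for v in RNG['orange']]).astype(bool); r=np.zeros_like(o)
    if n=='top': r[155:200,222:270]=1
    else: r[155:205,245:300]=1
    ys,xs=np.nonzero(o&r); p=ray(n,np.c_[xs,ys],.085)+(1 if n=='top' else -1)*np.array([.0012,-.0012]); R=cv2.minAreaRect(p.astype(np.float32)); print('plate',R)
    # back and side edges: line fits of the boundary in a frame turned by the rect
    t=np.radians(85.4); F=np.array([[np.cos(t),np.sin(t)],[-np.sin(t),np.cos(t)]]); q=p@F.T
    for ax in(0,1):
        o1=1-ax; bins=np.round(q[:,o1]/.004).astype(int); E=[[],[]]
        for k in np.unique(bins)[3:-3]:
            v=q[bins==k]; E[0].append((k*.004,v[:,ax].min()));E[1].append((k*.004,v[:,ax].max()))
        for e in E:
            e=np.array(e); f=np.polyfit(e[:,0],e[:,1],1); print(ax,'edge',np.median(e[:,1]).round(4),'slope deg',np.degrees(f[0]).round(2))
    bm=r&(im.max(2)<40); ys,xs=np.nonzero(bm); print('block px',len(xs),xs.min(),xs.max(),ys.min(),ys.max())
    for m,s,h in blobs(im,'green',100): print('tree px',s.tolist(), np.c_[np.nonzero(m)[::-1]].mean(0).round(1))
np.save('pics/dummy.npy',0)
```

```text
over 60.3 [ 0.3798 -0.3481  0.2498] 0.0484 61.8 [ 0.8 -0.3 -0.4]
down 62.0 [ 0.3795 -0.3491  0.0236] 0.0482 61.9 [ 0.2 -0.  -0.8]
65.8 [0.4504 0.2994 0.25  ] 0.0601 0.0 [-0.2  0.4  0.2]
top [0.6224 0.1092] 87.7 [117.8  48.6]
scene [0.6225 0.1083] 88.1 [117.8  48.7]
err station mm [-1.3  1.4] deg 179.9
plate ((0.6274344325065613, -0.062543585896492), (0.10788296908140182, 0.08852013945579529), 85.32694244384766)
0 edge -0.0639 slope deg -4.77
0 edge 0.0402 slope deg 0.16
1 edge -0.6731 slope deg -0.2
1 edge -0.5875 slope deg -0.34
block px 38 255 261 174 180
tree px [231, 169, 17, 16, 217] [239.1 176.5]
plate ((0.6273543834686279, -0.06286667287349701), (0.1093786433339119, 0.08982409536838531), 85.27767181396484)
0 edge -0.0658 slope deg 0.53
0 edge 0.0411 slope deg -18.86
1 edge -0.6739 slope deg -0.05
1 edge -0.5866 slope deg 0.59
block px 94 263 299 161 194
tree px [270, 167, 16, 19, 215] [277.4 177.4]
```

View pics/p5.png

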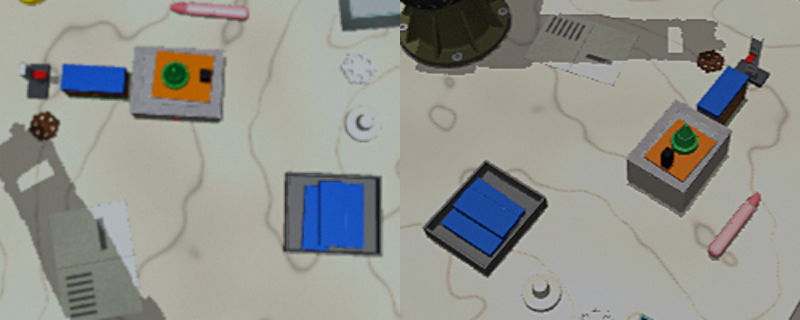

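All three spare boards are in the tray at about (333,217), the stack is unchanged, and the plate and tree are as they were. Plate measurements agree between the two views: centre (0.627, -0.063), yaw 85.3°, size 109x89. I grip the block next.

Run:
```python
from h import *
B=np.array([.6250,-.1048]); p=np.radians(85.3)
q=best(B,.2,p); print(q)
arm.move_ptp([*B,.25],q); hand.grip(.06)
arm.servo_line([*B,.13],speed=.15); arm.servo_line([*B,.093],speed=.04); arm.hold(.4); print(*st())
hand.grip(.012); arm.hold(.3); print(*st())
a=eyes.read_camera('top'); b=eyes.read_camera('scene')
cv2.imwrite('pics/p6.png',np.hstack([cv2.resize(a[140:220,190:290,::-1],(400,320)),cv2.resize(b[130:230,220:345,::-1],(400,320),interpolation=2)]))
for m,s,h in blobs(b,'green',60): print('tree px',s.tolist(), np.c_[np.nonzero(m)[::-1]].mean(0).round(1))
```

```text
[-0.73550612 -0.67751808  0.          0.        ]
70.3 [ 0.625  -0.1048  0.0931] 0.0602 0.0 [ 0.1 -0.3 -0.5]
71.1 [ 0.6251 -0.1048  0.0931] 0.0175 59.2 [0.1 0.2 2.5]
```

View pics/p6.png

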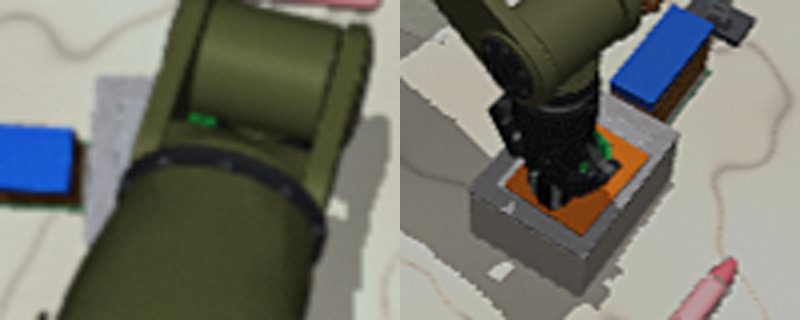

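The picture shows the fingers around the block, with the gripper body above and behind the tree and the plate still flat on the box. I slide now.

Run:
```python
from h import *
q=quat(PSI+2*np.pi); z=.093
G=S-.043*ux; P0=np.array([.6250,-.1048])
for f in(.35,.7,1):
    a=np.radians(85.3)+(PSI-np.radians(85.3))*f
    arm.servo_line([*(P0+(G-P0)*f),z],quat(a+2*np.pi),speed=.05); print(*st())
arm.hold(.4); print(*st())
b=eyes.read_camera('scene'); a=eyes.read_camera('top')
cv2.imwrite('pics/p7.png',np.hstack([cv2.resize(a[140:220,150:250,::-1],(400,320)),cv2.resize(b[110:210,235:360,::-1],(400,320),interpolation=2)]))
```

```text
72.5 [ 0.6242 -0.0441  0.0931] 0.0173 59.6 [-0.1 -0.6  5.9]
73.9 [0.6232 0.0159 0.0931] 0.0174 59.6 [ 1.  -2.   5.2]
75.0 [0.6224 0.0668 0.0929] 0.0172 58.6 [ 0.  -0.8 -3.3]
75.5 [0.6224 0.067  0.093 ] 0.0173 58.6 [ 0.4 -0.6 -2.2]
```

View pics/p7.png

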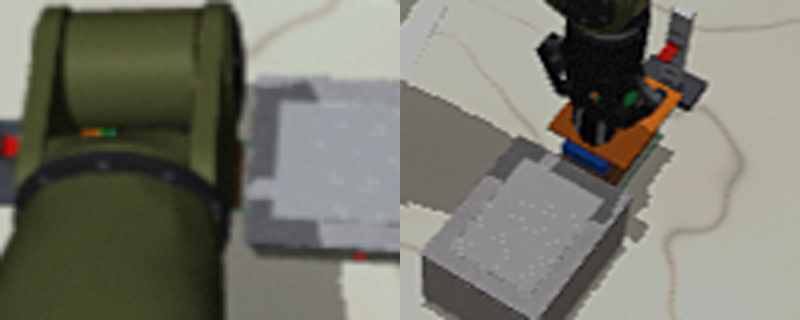

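The plate hangs level over the stack, clear of the box, with the tree upright behind the fingers. I lower it 4 mm under force watch, then release.

Run:
```python
from h import *
G=S-.043*ux; z=.093
for d in(.002,.003,.0035,.004,.0045):
    arm.servo_line([*G,z-d],speed=.01); arm.hold(.2); s=st(); print(d,*s)
    if s[4][2]>1.5: break
hand.grip(.06); arm.hold(.2)
arm.servo_line([*G,.13],speed=.06); arm.servo_line([*G,.25],speed=.2)
arm.move_ptp([.36,-.42,.25],best([.36,-.42],.25,PSI))
b=eyes.read_camera('scene'); a=eyes.read_camera('top'); np.save('pics/t8.npy',a); np.save('pics/s8.npy',b)
cv2.imwrite('pics/p8.png',np.hstack([cv2.resize(a[140:220,140:240,::-1],(400,320),interpolation=2),cv2.resize(b[110:210,235:360,::-1],(400,320),interpolation=2)]))
for n,im in(('top',a),('scene',b)):
    hsv=cv2.cvtColor(im,cv2.COLOR_RGB2HSV); o=cv2.inRange(hsv,*[np.array(v) for v in RNG['orange']]).astype(bool); r=np.zeros_like(o)
    if n=='top': r[155:205,163:225]=1
    else: r[120:175,270:325]=1
    ys,xs=np.nonzero(o&r); p=ray(n,np.c_[xs,ys],.081)+(1 if n=='top' else -1)*np.array([.0012,-.0012]); R=cv2.minAreaRect(p.astype(np.float32)); print('plate',R,'err',np.array([ux,uy])@(np.array(R[0])-S))
print(*st())
```

```text
0.002 76.1 [0.6224 0.067  0.091 ] 0.0173 58.6 [ 0.1 -1.  -2.8]
0.003 76.5 [0.6224 0.067  0.09  ] 0.0169 58.6 [ 0.5 -0.8 -2.2]
0.0035 77.0 [0.6224 0.067  0.0895] 0.0173 58.5 [-0.6 -0.1 -3.2]
0.004 77.5 [0.6225 0.067  0.0891] 0.0172 58.8 [ 0.1 -0.3  0.1]
0.0045 77.9 [0.6225 0.067  0.0891] 0.017 59.6 [-1.9 -1.3  4.7]
plate ((0.6223890781402588, 0.10847793519496918), (0.10812725871801376, 0.08913631737232208), 87.9540023803711) err [-0.00157387  0.00145688]
plate ((0.6157283186912537, 0.10999671369791031), (0.11146735399961472, 0.104973204433918), 88.170166015625) err [-0.00028847  0.00816659]
82.3 [ 0.3606 -0.4196  0.25  ] 0.0599 0.0 [ 0.  -0.2  0.2]
```

View pics/p8.png

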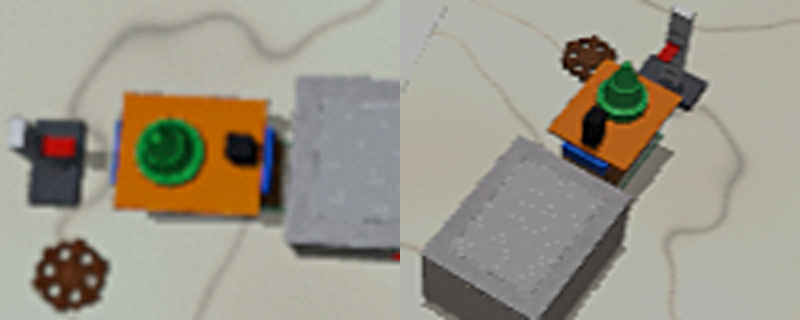

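The plate sits level on the stack with about 5 mm of blue showing at each end (118 and 268). It measures (0.6224, 0.1085), against the stack's (0.6224, 0.1087), at yaw 88.0°. The tree is upright and the plate is clear of the box. I take one last overview before handing in.

Run:
```python
from h import *
arm.move_ptp([.40,.25,.28],best([.40,.25],.28,PSI)); arm.hold(.5)
b=eyes.read_camera('scene'); a=eyes.read_camera('top')
cv2.imwrite('pics/p9.png',np.hstack([cv2.resize(a[130:330,130:380,::-1],(400,320)),cv2.resize(b[60:310,80:360,::-1],(400,357),interpolation=2)[:320]]))
```

```text
(no output)
```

View pics/p9.png

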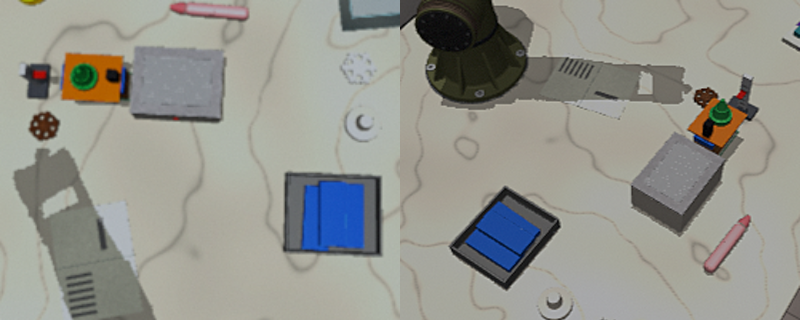

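Everything is in place: the plate with the upright tree is on the stack at (93,77), the three spare boards are in the tray at (333,217), and the bystanders haven't moved.

```bash
python3 -c "
from rig import job; print(job.finish_job())"
```

```text
the job is handed in; nothing more can be done
None
```

I handed the job in at about 84 s of robot time: two brown boards and one blue (75 mm) are stacked on the outline, the three spare blue boards are in the tray, and the plate with the upright tree lies level, centred and square on the stack, clear of the box.

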